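Index the sample carousel to the next hole

TASK

Press the plunger knob of the sample carousel fully in with the fingertips and, seen from above, turn the table counter-clockwise by exactly one hole, so that the plunger springs back up and locks in the next hole and the next sample pot stands at the reader. Nothing is to be picked up: leave the pots standing in their wells, do not disturb the jar and the beaker beside the carousel, and finish clear of everything.

Things in the scene. Friction and masses are not known exactly. Their poses are not given: they have to be found in the camera images.
- carousel_axis (a point): Point on the upright turning axis, level with the top of the round aluminium table (170 mm across, 12 mm thick, top 54 mm above the bench). On it stand eight well rings (36 mm outside, 12 mm high) at 58 mm radius; an ear 40 mm wide reaches out to 127 mm and carries the plunger. The point's +x axis points to the reader and does not turn with the table.
- base: Fixed round grey base under the table, 264 mm across, 40 mm high; origin at its centre on the bench, +x to the reader. Its top shows a dark circular slot of 105 mm radius with eight round index holes 45 degrees apart. The reader, a white box 60 x 74 mm, 106 mm high, is fixed beside it, its near face 147 mm from the axis.
- plunger_top (a point): Centre of the flat top of the black round plunger knob (36 mm across, 10 mm thick): 90 mm above the bench when up, 105 mm from the turning axis, on the table's ear, opposite the reader at the start. It goes straight down 13 mm against a spring (4 N at the top, 8 N at the bottom). The guide bush under it ends 62 mm above the bench.
- next_hole (a point): Centre of the index hole that the plunger must lock in, on the top face of the fixed base (40 mm above the bench), 105 mm from the axis, 45 degrees counter-clockwise (seen from above) from the plunger's starting place.
- turntable (a joint): Angle of the table: 0 at the start, positive counter-clockwise seen from above, 0.785 rad at the next hole; about 0.015 rad of play when locked. With the plunger pressed it turns easily (under 1 N at the knob), so fingertips pressing on the knob drag it round by friction.
- plunger (a joint): How far the plunger is pressed in (m): 0 up, locking the table; 0.013 fully in. Beyond about 0.010 the table is free. Let go between two holes, it stays at about 0.0095 by itself; let go within about 4 mm (0.04 rad) of a hole, it springs up and centres the table.
- pot0_mid (a point): Centre of a loose clear sample pot with white cap (26 mm across, 40 mm high, 30 g) standing in a well of the table, at the start the one at the reader; 74 mm above the bench when standing in its well.
- pot1_mid (a point): Centre of the next pot, same kind, one well clockwise of the first; it comes to the reader.
- pot2_mid (a point): Centre of the third pot, same kind, two wells clockwise of the first.
- reagent_mid (a point): Centre of a loose amber jar (60 mm across, 100 mm high), a bystander on the bench.
- beaker_mid (a point): Centre of a loose empty glass beaker (68 mm across, 85 mm high), a bystander on the bench.
There are look-alikes about, which are no part of the job. What is shaped like the part that bears pot0_mid but green or purple is not meant. Leave any black look-alike of the part that bears pot2_mid alone.

How it is judged:
On the way, in this order (a step that is already met when the one before it is completed fails the run):
1. the plunger is pressed in (at least 9 mm) with the table still at its starting hole (value of joint plunger above 0.009 m and value of joint turntable between -0.1 and 0.1 rad), for 0.05 s.
2. the table is at the next hole and the plunger has sprung up into it (value of joint plunger below 0.003 m and value of joint turntable between 0.745 and 0.825 rad), for 0.2 s.
At the end, for the whole second after the job is handed in: The table rests 0.785 rad (plus or minus 0.04) counter-clockwise of its start, the plunger is up (within 3 mm) in the next hole, and the three pots stand upright in their wells (all of step 2 and velocity of joint turntable between -0.05 and 0.05 rad/s and angle between each of pot0_mid, pot1_mid, pot2_mid's own z axis and vertical below 0.2 rad and height (world z) of each of pot0_mid, pot1_mid, pot2_mid below 0.08 m and horizontal distance between each of pot0_mid, pot1_mid, pot2_mid and carousel_axis below 0.066 m); the robot touches nothing.
It fails at once if the table is turned well past the next hole, or backwards (value of joint turntable above 1.1 rad or value of joint turntable below -0.25 rad).
It fails at once if a pot is lifted out of its well (20 mm) or tipped over (height (world z) of any of pot0_mid, pot1_mid, pot2_mid above 0.094 m or angle between any of pot0_mid, pot1_mid, pot2_mid's own z axis and vertical above 0.6 rad).
It fails at once if the amber jar or the beaker is moved by more than 20 mm (distance of any of reagent_mid, beaker_mid from where it was at the start of the episode above 0.02 m).
It also fails if it takes over 38 s, if anything falls off the work surface, if the arm or the gripper's body presses on something with over 40 N, if the wrist force passes 120 N, or if a joint passes its speed limit or range.

ROBOT

A 6-joint arm with a two-finger parallel gripper is mounted at the origin on the work surface. World frame = base frame: x ahead of the robot, y to its left, z up, the work surface at z = 0. Lengths are in m, angles in rad, forces in N, time in s.
With the tool pointing down it reaches from about 0.35 to 0.85 m from the base axis. Payload 8.1 kg.
Tool frame: the origin (TCP) lies at the centre of the arm's flange, where the gripper is bolted on; the fingertips stand 186 mm ahead of it and the grasp point (between the pads) lies 167 mm ahead of it; z points along the fingers, y is the direction in which the jaws open and shut (so a half turn about z gives the same grasp; the last joint's range is limited). The gripper opens to 93 mm and grips with 3 to 60 N. Pads are 15 mm wide; open, the fingers measure 128 mm over their backs; the gripper's body (75 mm by 188 mm) begins 65 mm behind the grasp point.
Start: joints at [-1.33, 0.13, 1.488, -0, 1.523, -0.085], TCP at [0.192, -0.568, 0.405] pointing down, gripper open.
Joint ranges: [-2.96, 2.96], [-0.89, 2.26], [0.02, 2.5], [-1.34, 4.48], [0, 2.73], [-2.66, 2.66]. Speed limits (rad/s): [2.39, 2.39, 2.79, 3.14, 3.14, 3.14].

INTERFACE

Orientations are given as a rotation vector (axis times angle).
In Python, from plant import robot, viewer, order gives the robot as it stands.
- The arm moves only by the tool apply_moves, never from a script. Its argument "deltas" is a list of rows, each a list of 3 entries, a list of its own where there are three numbers: the finger opening in mm, from 0 to 93, then the shift along the tool's x, y, z in mm, then the turn about the tool's z in rad. In form: [[grip, [dx, dy, dz], yaw], ...]. A call has 1 to 5 rows; each row shifts and turns the commanded pose from where the row before left it, along the tool's axes as they then stand; what a row does not reach is not made up. A row lasts 1/8 s, in which the tool goes at most 62.5 mm and 10.7 degrees, less where a joint would pass 70% of its speed; a pose out of reach is approached as far as the arm can. A call is refused whole if a number of a shift passes 62.5 or a number of a turn 0.188, either way. A call with a gripper value outside its range is refused whole. The fingers move at their own pace and stop on an object; "grip_force" is the grip in N (left out, the last holds). Time passes only in rows, so rows that do not move let the fingers close. It gives the time, the measured TCP pose, the force and the opening at its end, in the units of the state.
- robot.read_state(): the state, without advancing time (a new reading comes with each control period).
- viewer.read_camera(name): name is "side" or "top"; returns the picture (400x640x3 uint8, blue, green, red); there is no depth.
- viewer.get_calibration(name): a dict with "fx", "fy", "cx", "cy" (pixels), "R" (3x3) and "t" (3): a world point X has camera coordinates R X + t. Camera axes: x right, y down, z forward; pixel columns grow to the right and rows downward; lengths in m; the calibration is good to about 2 mm. A picture is of the moment at which its call begins. get_calibration takes no time and is no camera call.
- order.close_job(): hands the job in, once; it reports no verdict.
The state is a dict: "t": time; "q": joint angles; "dq": joint speeds; "joint_torque": joint torques, N m; "tool_pos": TCP position; "orientation": TCP orientation; "force": force on the tool from outside, world axes, zero at the start; "wrist_torque": the same for the moment, N m; "opening": finger opening in m.
Only numpy, scipy, OpenCV 4.12 (cv2) and the standard library are available. Lean on these libraries where they do the work, as an engineer would, in place of code of your own. Each camera call takes 0.05 s, during which the arm holds its last target. There are 200 camera calls.

## Working session

There is one attempt and no reset: what is moved stays moved. The work goes in short steps, Python scripts to look and compute and a tool call to move; the robot and the scene stay as the last step left them, time stands still between calls to the robot, and variables do not carry over. Pictures are saved under pics/ and viewed, about 8 in all and at most 12, crops included, and the job is handed in when it is done.

Besides the shell and the picture viewer there is one more tool, called after "Request:" by a JSON object that holds its "api" and its "payload". apply_moves: Moves the arm, as the interface text tells. Its arguments: {"type":"object","properties":{"deltas":{"type":"array"},"grip_force":{"type":"number"}},"required":["deltas"]}

```bash
mkdir -p pics
python3 - <<'E'
from plant import robot, viewer, order
import cv2
for n in("top","side"):
    cv2.imwrite(f"pics/{n}0.png",viewer.read_camera(n)); c=viewer.get_calibration(n); print(n,c)
print(robot.read_state())
E
```

```text
top {'fx': 441.86774846251745, 'fy': 441.86774846251745, 'cx': 320.3436842535477, 'cy': 204.4662086346448, 'R': array([[ 8.05311581e-03, -9.99967521e-01,  3.21844451e-04],
       [-9.77430778e-01, -7.93956464e-03, -2.11106695e-01],
       [ 2.11102394e-01,  1.38548599e-03, -9.77462971e-01]]), 't': array([0.03361075, 0.59569364, 0.8606805 ])}
side {'fx': 378.8748974588518, 'fy': 378.8748974588518, 'cx': 314.9619487076966, 'cy': 198.0842902869307, 'R': array([[ 0.73926146, -0.67339388, -0.00576061],
       [-0.51026242, -0.55455006, -0.65734808],
       [ 0.43945963,  0.48889152, -0.75356507]]), 't': array([-0.40677454,  0.38639849,  0.57912148])}
{'t': 0.1, 'q': array([-1.33039580e+00,  1.31077191e-01,  1.48915021e+00,  3.84718640e-06,
        1.52304039e+00, -8.54147884e-02]), 'dq': array([-1.45739158e-03, -2.61654115e-03, -2.21952242e-03,  3.69960226e-05,
        1.31679485e-03, -2.56388293e-03]), 'joint_torque': array([ 8.78354149e-04, -5.61343324e+01, -4.93095016e+01,  7.69993477e-02,
        2.91594921e-02, -5.97064763e-05]), 'tool_pos': array([ 0.19201238, -0.56822606,  0.40380824]), 'orientation': array([-3.09834931e+00, -5.09257576e-01,  1.97579142e-04]), 'force': array([-0.03135719,  0.63287894, -0.15615242]), 'wrist_torque': array([ 0.02180222, -0.04180766,  0.03781335]), 'opening': 0.09308489526070915}
```

View pics/top0.png

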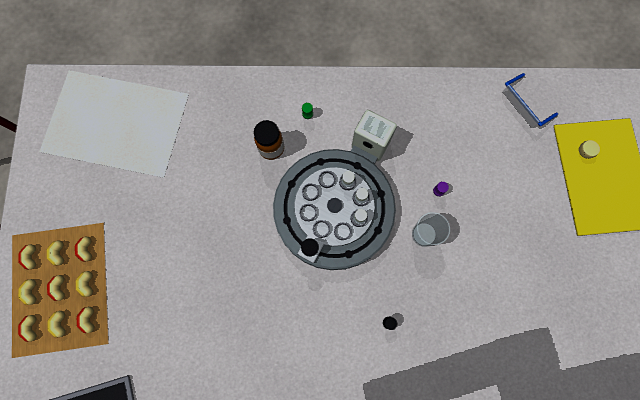

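View pics/side0.png

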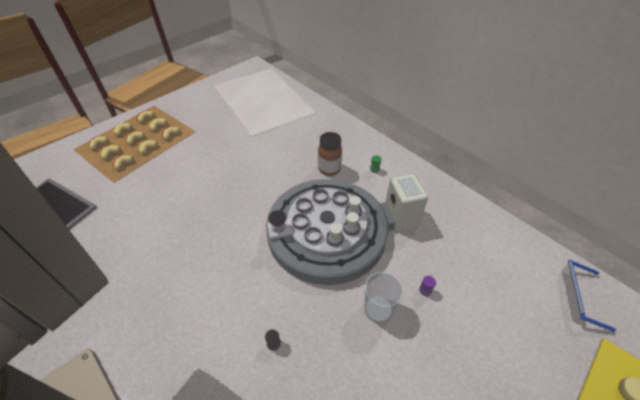

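Top picture: table hub at about (335,205), black knob on its ear at (310,246), reader at (374,133), next hole at about (348,254). Black round things: the knob at (310,246), which is on the ear opposite the reader and so the one meant; the loose black pot at (390,322), a look-alike; and the jar lid at (267,130). I'll confirm in one enlarged crop of both views.

Run:
```python
import cv2,numpy as np
a=cv2.imread("pics/top0.png")[140:280,264:404]; b=cv2.imread("pics/side0.png")[170:290,256:396]
a=cv2.resize(a,None,fx=4,fy=4,interpolation=cv2.INTER_CUBIC)[:, :400]
A=cv2.imread("pics/top0.png")[190:275,264:364];B=cv2.imread("pics/side0.png")[190:275,256:356]
s=[cv2.resize(i,None,fx=4,fy=4,interpolation=cv2.INTER_CUBIC)[:340] for i in(A,B)]
cv2.imwrite("pics/crop1.png",np.hstack(s))
```

```text
(no output)
```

View pics/crop1.png

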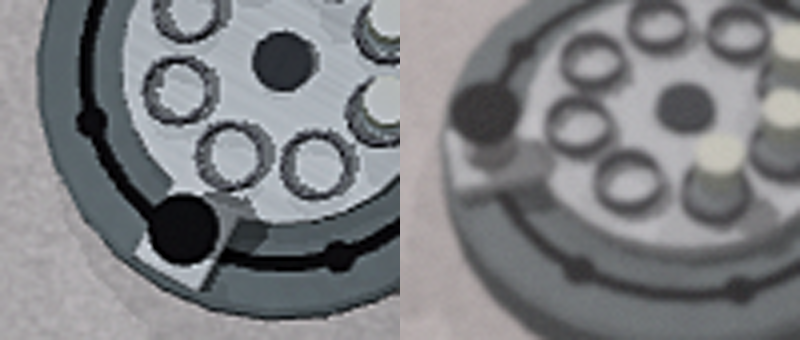

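The crop confirms it: the knob on the ear has its top at top-view (310,247.3) and side-view (277,217). The hub is at top (335,205.3) and side (327.5,216.8). The next hole is at top (349,254) and side (301,257).

```bash
cat > h.py <<'E'
import numpy as np
from plant import robot, viewer, order
from scipy.spatial.transform import Rotation as Ro
def px(n,u,v,z):
    c=viewer.get_calibration(n);R=np.array(c["R"]);t=np.array(c["t"])
    d=R.T@np.array([(u-c["cx"])/c["fx"],(v-c["cy"])/c["fy"],1]);o=-R.T@t
    return o+d*(z-o[2])/d[2]
E
python3 - <<'E'
from h import *
for n,l in dict(top=[(310,247.25,.09),(335,205.25,.054),(349,254,.04),(286.75,220,.04)],side=[(277,217,.09),(327.5,216.75,.054),(301,257,.04)]).items():
    P=[px(n,*p) for p in l]; print(n,np.round(P,4))
    for p in P: 
        d=p-P[1]; print(round(np.hypot(*d[:2]),4),round(np.degrees(np.arctan2(d[1],d[0])),1))
s=robot.read_state(); print(Ro.from_rotvec(s["orientation"]).as_matrix().round(3))
E
```

```text
top [[ 0.5025  0.0583  0.09  ]
 [ 0.596   0.0075  0.054 ]
 [ 0.4948 -0.0224  0.04  ]
 [ 0.5661  0.1097  0.04  ]]
0.1065 151.5
0.0 0.0
0.1056 -163.5
0.1066 106.3
side [[ 0.5021  0.0596  0.09  ]
 [ 0.5973  0.0115  0.054 ]
 [ 0.4955 -0.019   0.04  ]]
0.1066 153.2
0.0 0.0
0.1062 -163.3
[[ 0.947  0.32  -0.   ]
 [ 0.32  -0.947  0.002]
 [ 0.    -0.002 -1.   ]]
```

Request:
{"api": "apply_moves", "payload": {"deltas": [[0,[33,-33,0],0],[0,[33,-33,0],0],[0,[33,-33,0],0],[0,[33,-33,0],0],[0,[33,-33,0],0]], "grip_force": 20}}

```text
t: 0.72
tool_pos: [0.2959, -0.3578, 0.4043]
orientation: [-3.1, -0.509, 0.0]
force: [0.7, -0.0, -0.2]
opening: 0.0473
```

Request:
{"api": "apply_moves", "payload": {"deltas": [[0,[33,-33,0],0],[0,[33,-33,0],0],[0,[33,-33,0],0],[0,[33,-33,0],0],[0,[33,-33,0],0]]}}

```text
t: 1.35
tool_pos: [0.3994, -0.1487, 0.4045]
orientation: [-3.1, -0.509, 0.0]
force: [0.3, -0.9, -0.2]
opening: 0.0011
```

Request:
{"api": "apply_moves", "payload": {"deltas": [[0,[33,-33,0],0],[0,[33,-33,0],0],[0,[33,-33,0],0],[0,[33,-33,0],0],[0,[33,-33,0],0]]}}

```text
t: 1.98
tool_pos: [0.5029, 0.0605, 0.4044]
orientation: [3.1, 0.51, -0.001]
force: [0.3, -0.3, -0.2]
opening: 0.0002
```

Request:
{"api": "apply_moves", "payload": {"deltas": [[0,[0,0,40],0],[0,[0,0,40],0],[0,[0,0,20],0],[0,[0,0,0],0],[0,[0,0,0],0]]}}

```text
t: 2.6
tool_pos: [0.5029, 0.0589, 0.3057]
orientation: [3.1, 0.509, 0.002]
force: [0.5, -0.2, 0.1]
opening: 0.0007
```

Request:
{"api": "apply_moves", "payload": {"deltas": [[0,[0,0,20],0],[0,[0,0,4],0],[0,[0,0,0],0]]}}

```text
t: 2.98
tool_pos: [0.5028, 0.0589, 0.2816]
orientation: [3.1, 0.509, 0.001]
force: [-0.4, 0.1, -0.1]
opening: 0.0006
```

Run:
```python
from h import *
import cv2
f=lambda n,y,x:cv2.resize(viewer.read_camera(n)[y:y+100,x:x+100],None,fx=4,fy=4,interpolation=cv2.INTER_CUBIC)
cv2.imwrite("pics/c2.png",np.hstack([f("top",190,264),f("side",170,246)])); s=robot.read_state();print(s["tool_pos"],s["force"])
```

```text
[0.50301279 0.05893595 0.28189548] [0.02956974 0.35190937 0.24486546]
```

View pics/c2.png

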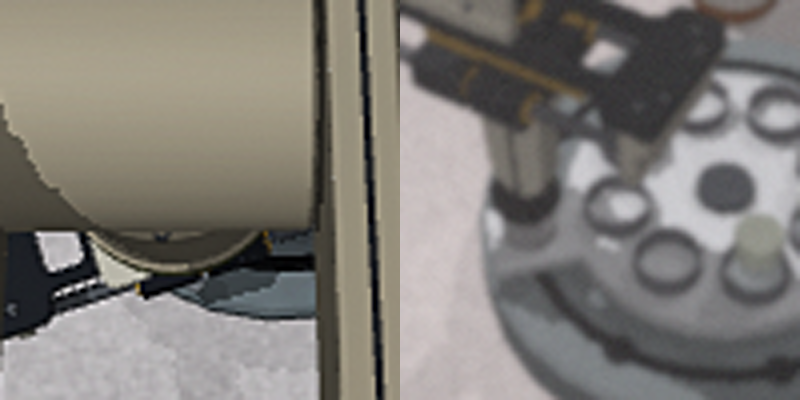

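The side crop shows the closed fingertips at (525,190), just over the middle of the knob. Next I press down, checking the force.

Request:
{"api": "apply_moves", "payload": {"deltas": [[0,[0,0,6],0],[0,[0,0,4],0],[0,[0,0,4],0],[0,[0,0,0],0],[0,[0,0,0],0]]}}

```text
t: 3.7
tool_pos: [0.5032, 0.0589, 0.2676]
orientation: [3.1, 0.509, 0.003]
force: [2.4, -0.2, 6.0]
opening: 0.0002
```

Request:
{"api": "apply_moves", "payload": {"deltas": [[0,[0,0,2],0],[0,[0,0,2],0],[0,[0,0,1],0],[0,[0,0,0],0],[0,[0,0,0],0]]}}

```text
t: 4.32
tool_pos: [0.5034, 0.0591, 0.2633]
orientation: [3.1, 0.51, 0.004]
force: [-1.1, 0.8, 11.4]
opening: 0.0007
```

Request:
{"api": "apply_moves", "payload": {"deltas": [[0,[-4.9,4.9,0],-0.0654],[0,[-4.9,4.9,0],-0.0654],[0,[-4.9,4.9,0],-0.0654],[0,[-4.9,4.9,0],-0.0654],[0,[0,0,0],0]]}}

```text
t: 4.95
tool_pos: [0.4936, 0.0328, 0.2633]
orientation: [3.006, 0.91, 0.004]
force: [-0.4, 0.4, 10.5]
opening: 0.0004
```

Run:
```python
from h import *
import cv2
s=robot.read_state();p=s["tool_pos"];d=p[:2]-[.5965,.009];print(p,s["force"],np.hypot(*d),np.degrees(np.arctan2(d[1],d[0]))%360)
R=Ro.from_rotvec(s["orientation"]).as_matrix();print(R.round(3))
cv2.imwrite("pics/s3.png",cv2.resize(viewer.read_camera("side")[160:300,236:416],None,fx=4,fy=4,interpolation=cv2.INTER_CUBIC))
```

```text
[0.49357703 0.03276288 0.26330656] [-0.38312292  0.43555835 10.49910513] 0.10563054931846891 166.999345546452
[[ 0.832  0.555  0.003]
 [ 0.555 -0.832 -0.   ]
 [ 0.002  0.002 -1.   ]]
```

View pics/s3.png

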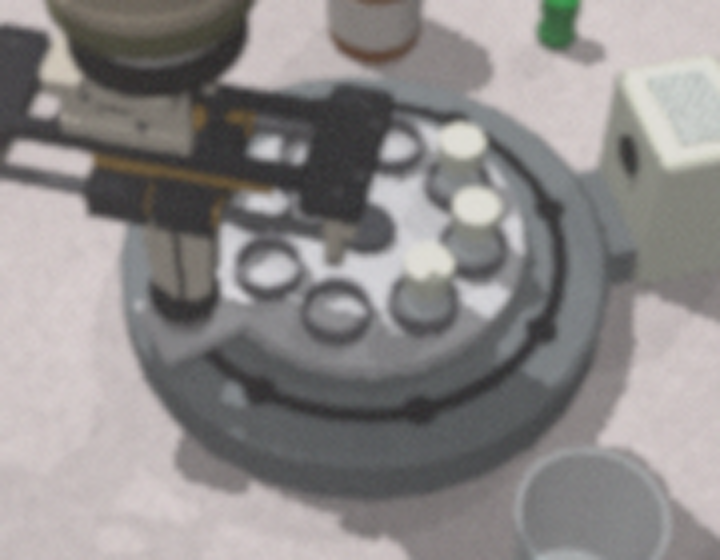

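The picture shows the table turning with the fingers. The knob is still under the tips at (183,300), the pots stand, and the tip is on the 105 mm circle at 167°. I go on with the remaining 8 of 12 steps.

Request:
{"api": "apply_moves", "payload": {"deltas": [[0,[-4.9,4.9,0],-0.0654],[0,[-4.9,4.9,0],-0.0654],[0,[-4.9,4.9,0],-0.0654],[0,[-4.9,4.9,0],-0.0654],[0,[0,0,0],0]]}}

```text
t: 5.62
tool_pos: [0.4911, 0.0052, 0.2633]
orientation: [2.861, 1.294, 0.005]
force: [1.6, -0.3, 9.7]
opening: 0.0008
```

Request:
{"api": "apply_moves", "payload": {"deltas": [[0,[-4.9,4.9,0],-0.0654],[0,[-4.9,4.9,0],-0.0654],[0,[-4.9,4.9,0],-0.0654],[0,[-4.9,4.9,0],-0.0654],[0,[0,0,0],0]]}}

```text
t: 6.25
tool_pos: [0.4958, -0.022, 0.2633]
orientation: [2.667, 1.656, 0.006]
force: [2.1, 1.1, 7.9]
opening: 0.0004
```

Run:
```python
from h import *
import cv2
s=robot.read_state();p=s["tool_pos"];d=p[:2]-[.5965,.009];print(p,s["force"],np.hypot(*d),np.degrees(np.arctan2(d[1],d[0]))%360)
cv2.imwrite("pics/s4.png",cv2.resize(viewer.read_camera("side")[160:300,236:416],None,fx=4,fy=4,interpolation=cv2.INTER_CUBIC))
```

```text
[ 0.49582296 -0.02203168  0.26333651] [2.05688021 1.09084081 7.9280008 ] 0.10535099741216646 197.13086575798698
```

View pics/s4.png

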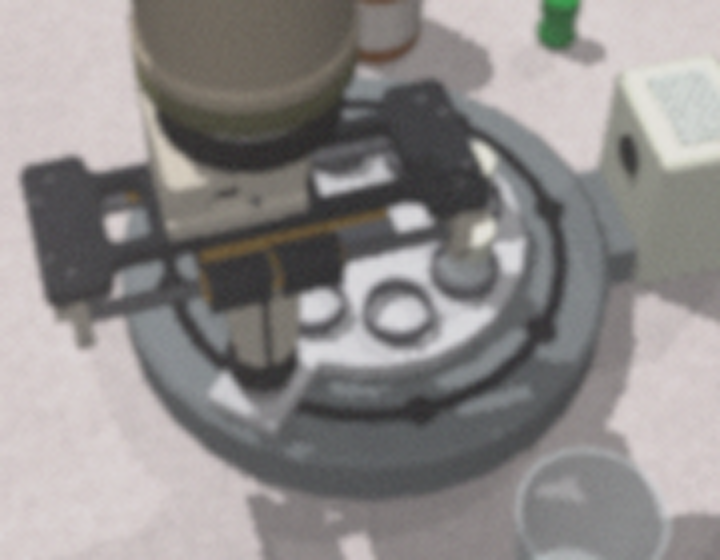

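The knob is under the tips at (263,370), over the place of the next hole. The tip is at 197.1° and the hole at 196.5°. I lift slowly.

Request:
{"api": "apply_moves", "payload": {"deltas": [[0,[0,0,-3],0],[0,[0,0,-4],0],[0,[0,0,-4],0],[0,[0,0,0],0],[0,[0,0,0],0]]}}

```text
t: 6.92
tool_pos: [0.4948, -0.0217, 0.2729]
orientation: [2.669, 1.656, 0.001]
force: [3.9, 0.5, 4.4]
opening: 0.0009
```

Request:
{"api": "apply_moves", "payload": {"deltas": [[0,[0,0,-4],0],[0,[0,0,-20],0],[0,[0,0,-40],0],[0,[0,0,-50],0],[0,[0,0,-30],0]]}}

```text
t: 7.55
tool_pos: [0.494, -0.0218, 0.4181]
orientation: [-2.669, -1.656, 0.002]
force: [0.3, 0.1, 0.3]
opening: 0.0004
```

Request:
{"api": "apply_moves", "payload": {"deltas": [[0,[-50,0,0],0],[0,[-50,0,0],0],[0,[-50,0,0],0],[0,[-50,0,0],0],[0,[0,0,0],0]]}}

```text
t: 8.18
tool_pos: [0.4037, -0.2031, 0.4154]
orientation: [-2.671, -1.648, 0.004]
force: [-0.1, 0.2, -0.4]
opening: 0.0005
```

Run:
```python
from h import *
import cv2
f=lambda n,y,x:cv2.resize(viewer.read_camera(n)[y:y+150,x:x+130],None,fx=3,fy=3,interpolation=cv2.INTER_CUBIC)
cv2.imwrite("pics/c5.png",np.hstack([f("top",130,274),f("side",160,266)])); s=robot.read_state();print(s["tool_pos"],s["force"])
```

```text
[ 0.40515419 -0.20089195  0.41570441] [-0.5799634   0.68135128 -0.19791748]
```

View pics/c5.png

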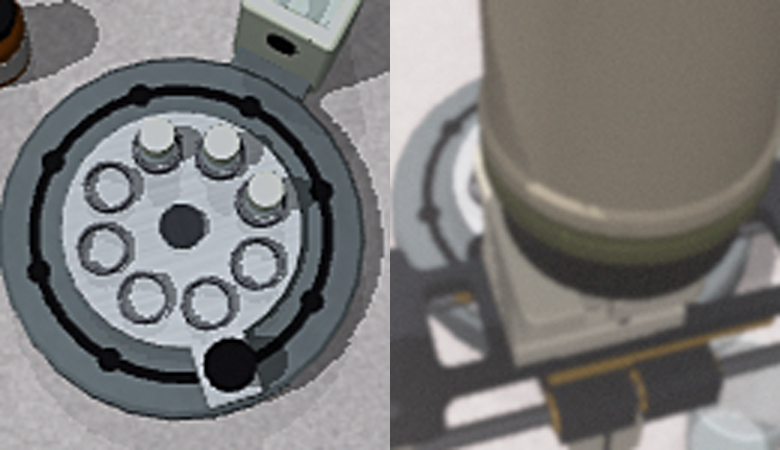

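The knob is at top (350.7,251), the old hole at (310.7,249.7) is empty, and the pots stand with the second one now facing the reader. I check the knob height and angle from this.

Run:
```python
from h import *
for z in(.09,.0805):
    p=px("top",350.7,251,z);d=p[:2]-px("top",335,205.25,.054)[:2];print(z,p,np.hypot(*d),np.degrees(np.arctan2(d[1],d[0]))%360)
```

```text
0.09 [ 0.4956693  -0.02264084  0.09      ] 0.10477709954839551 196.69393232421368
0.0805 [ 0.49670248 -0.02328847  0.0805    ] 0.10397753910017116 197.19930785993435
```

Request:
{"api": "apply_moves", "payload": {"deltas": [[0,[-50,0,0],0],[0,[-50,0,0],0],[0,[-50,0,0],0],[0,[0,0,0],0],[0,[0,0,0],0]]}}

```text
t: 8.9
tool_pos: [0.3398, -0.3342, 0.4162]
orientation: [-2.667, -1.656, -0.001]
force: [0.0, 0.5, -0.4]
opening: 0.0001
```

Run:
```python
from h import *
import cv2
im=viewer.read_camera("side"); o=cv2.imread("pics/side0.png")
f=lambda i:cv2.resize(i[160:330,256:416],None,fx=2.5,fy=2.5,interpolation=cv2.INTER_CUBIC)
cv2.imwrite("pics/c6.png",np.hstack([f(o),f(im)]))
```

```text
(no output)
```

View pics/c6.png

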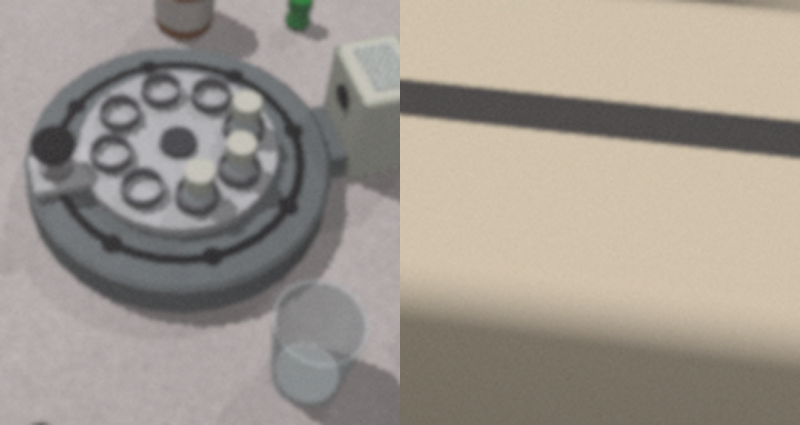

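The arm still blocks the side view. I move it on to near its start place and look again.

Request:
{"api": "apply_moves", "payload": {"deltas": [[0,[-50,0,0],0],[0,[-50,0,0],0],[0,[-50,0,0],0],[0,[-50,0,0],0],[0,[-50,0,0],0]]}}

```text
t: 9.57
tool_pos: [0.2292, -0.5595, 0.4168]
orientation: [2.667, 1.66, 0.001]
force: [0.5, -0.7, -0.5]
opening: 0.0004
```

Run:
```python
from h import *
import cv2
im=viewer.read_camera("side"); o=cv2.imread("pics/side0.png")
f=lambda i:cv2.resize(i[130:330,256:416],None,fx=2.5,fy=2.5,interpolation=cv2.INTER_CUBIC)
cv2.imwrite("pics/c7.png",np.hstack([f(o),f(im)]))
c=viewer.get_calibration("side")
for z in(.09,.0805):
    q=c["R"]@np.array([.4957,-.0222,z])+c["t"];print(z,c["fx"]*q[0]/q[2]+c["cx"],c["fy"]*q[1]/q[2]+c["cy"])
```

```text
0.09 301.30483319891266 243.76902464456248
0.0805 301.4681860571874 246.57963888981757
```

View pics/c7.png

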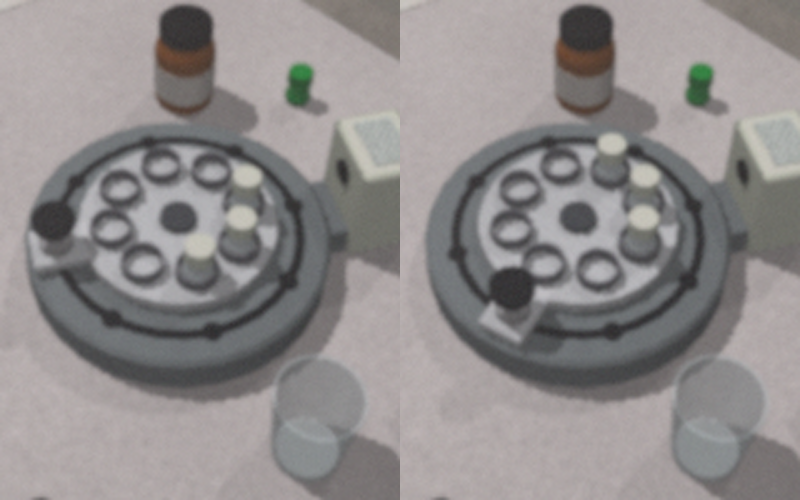

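The knob is at side (300.8,244). A raised knob would be at (301.3,243.8) and a pressed one at row 246.6, so it is up, and its bush shows below it. The jar and beaker haven't moved, and all three pots stand.

```bash
python3 -c "
from plant import order
print(order.close_job())"
```

```text
the job is handed in; nothing more can be done
None
```

The table is one hole further counter-clockwise, the plunger looks locked in the next hole, and the job is handed in at about 9.6 s of the 38 s. Handing in gives no verdict.

**What I did:** I pressed the knob to its stop with the closed fingertips (about 11 N), dragged it 45° along the 105 mm circle, and lifted slowly. I then moved the arm back near its start place, clear of everything.

**Last checks:**
- **Table angle:** the top view puts the knob at 196.7°, and I measured the next hole at 196.5°.
- **Plunger:** the side view has the knob at row 244. Up would be 243.8 and stuck between holes 246.6, so it is up.
- **Pots and bystanders:** all three pots stand in their wells with the second one at the reader. The jar and beaker look unmoved.

No check failed. One side picture was blocked by the arm, so I took it again after moving away.

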